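# Set and lock the hold-down screw of a bar fixture

## Task

Set the hold-down fixture for the flat bar that lies in it: loosen the handled jam nut, turn the screw's bar-shaped head clockwise until the foot has come down and presses on the bar with a light clamping force of about 25 newtons (never crushing it), then tighten the jam nut again, firmly but not over-tight, so that the setting is locked. Do not force the screw while the nut is still tight, and leave the other things on the bench alone; let go at the end.

Things in the scene. Friction and masses are not known exactly. Their poses are not given: they have to be found in the camera images.
- fixture: Hold-down fixture fixed to the bench: dark steel base plate 190 x 250 x 12 mm, two grey posts and a grey cross beam (40 mm wide in x, 190 mm long in y, 82 to 112 mm above the bench). Origin: underside centre of the base plate, right under the vertical screw axis; z up, y along the beam. The nut's handle reaches out on the -x side.
- adjuster_grip (a point): Centre of the screw's steel head, on the screw axis, 169 mm above the bench. The head is an upright flat bar 60 mm long (this point's x axis), 14 mm thick (y), 22 mm high, its top 180 mm above the bench; below it a bare 16 mm shaft down to the nut. The head is captive: it turns without rising or sinking, and is held fast while the nut is tight (turning then takes over twice the torque).
- adjuster_end (a point): Point on the head 28 mm from the screw axis along the head's x axis; turns with the head.
- adjuster (a joint): Angle of the screw (rad), grows clockwise seen from above and sends the foot down 5 mm per rad. 0 to 0.2 at the start, range -0.3 to 2.6. Turning takes about 0.24 N m (friction), and each newton between foot and bar adds 0.005 N m (25 N: 0.125 N m more). The foot meets the bar 0.4 to 1.4 rad after the start, and gains about 6 N per 0.04 rad. It stays where it is left.
- jam_nut (a joint): Angle of the jam nut (rad), grows anticlockwise seen from above = loosening. Tight at the start (-0.05 to 0.05). It grips the screw below 0.25. Torque to tighten: 0.45 N m above 0.25 (friction), 0.75 at 0, 1.0 at -0.2. Clearly loose above 0.8; stop at 1.4. Tight means below 0.08; below -0.2 is over-tight. It stays where it is left down to -0.12.
- nut_knob (a point): Centre of the upright black knob (18 mm in diameter, 32 mm high, top 166 mm above the bench) at the end of the nut's handle, 85 mm from the screw axis; the point's x axis points outwards. The handle, a 10 mm rod, rises from the nut (disc 48 mm in diameter, 124 to 140 mm above the bench) to the knob's foot at 134 mm. At nut angle 0 it points 2.64 rad anticlockwise from the fixture's x axis.
- spindle: The screw's spindle under the beam with a round black sprung foot, 26 mm in diameter, at its lower end. Origin on the screw axis, at bench height with the screw at 0; the foot is then 47 mm up. Under it lies the flat steel bar, 150 x 36 x 20 mm, loose on a packing block of unmeasured height: 2 to 7 mm below the foot. 10 to 40 N on the bar is right, above 70 N crushes it.
- collar: Bystander: steel ring 34 mm in diameter, 14 mm high, on the fixture's base plate at the far side.
- spare_bolt: Bystander: short steel bolt 42 mm high, standing on its head on the fixture's base plate at the far side.
- wrench: Bystander: wrench lying on the bench.
- paper_cup: Bystander: paper cup, 90 mm high.
- small_bin: Bystander: green plastic bin 140 x 100 x 60 mm.
- pipe_stub: Bystander: upright aluminium pipe stub 60 mm in diameter, 90 mm high.
- carton: Bystander: cardboard box 110 x 80 x 70 mm.

How it is judged:
By the outcome, as a careful person would: the job done as asked, in the order asked, and still so for the second after the job is handed in, with the robot touching nothing.
It also fails if it takes over 64 s, if anything falls off the work surface, if the arm or the gripper's body presses on something with over 40 N, if the wrist force passes 120 N, or if a joint passes its speed limit or range.

## Robot

A 6-joint arm with a two-finger parallel gripper is mounted at the origin on the work surface. World frame = base frame: x ahead of the robot, y to its left, z up, the work surface at z = 0. Lengths are in mm, angles in rad, forces in N, time in s.
With the tool pointing down it reaches from about 400 to 925 mm from the base axis. Payload 12.5 kg.
Tool frame: the origin (TCP) lies between the finger pads; the fingertips stand 25 mm ahead of it and the grasp point (between the pads) lies 6 mm ahead of it; z points along the fingers, y is the line along which they close (so a half turn about z gives the same grasp; the last joint's range is limited). The gripper opens to 95 mm and grips with 3 to 60 N. Pads are 20 mm wide; open, the fingers measure 119 mm over their backs; the gripper's body (75 mm by 180 mm) begins 59 mm behind the grasp point.
Start: joints at [1.028, 0.491, 1.559, -0, 1.092, -0.106], TCP at [264.388, 566.345, 212.661] pointing down, gripper open.
Joint ranges: [-3.1, 3.1], [-0.84, 2.19], [0.05, 2.79], [-1.13, 4.28], [0.06, 2.93], [-2.69, 2.69]. Speed limits (rad/s): [2.22, 2.22, 2.79, 3.14, 3.14, 3.14].

## Interface

Orientations are given as [roll, pitch, yaw] about the fixed x, y, z axes, in that order (R = Rz(yaw) Ry(pitch) Rx(roll)).
In Python, from plant import observe, eyes, ctrl, models gives the robot as it stands.
- The arm moves only by the tool servo_tool, never from a script. Its argument "commands" is one flat list of numbers, 5 for each row, row after row: the gripper command: -1 is shut, 1 is fully open, values between are in proportion, then the shift along the world's x, y, z normalised to -1 to 1, where 1 is 0.3 m, then the turn about the world's z normalised to -1 to 1, where 1 is 0.5 rad. In form: [claw, x, y, z, spin, claw, x, y, z, spin, ...]. A call has exactly 10 rows; each row is the pose to reach, as a shift and turn from the pose commanded when the call began; what a row does not reach only later rows make up. A row lasts 1/10 s, in which the tool goes at most 50 mm and 8.59 degrees, less where a joint would pass 70% of its speed; a pose out of reach is approached as far as the arm can. A call with a number of a shift or a turn outside -1 to 1 is refused whole. A call with a gripper value outside its range is refused whole. The fingers move at their own pace and stop on an object; the grip force is fixed at half the most. Time passes only in rows, so rows that repeat a pose let the fingers close, or fill a call up. It gives the time, the measured TCP pose, the force, the opening and the grip force at its end, in the units of the state.
- observe(): the state, without advancing time (a new reading comes with each control period).
- eyes.grab_frame(name): name is "scene" or "side" or "wrist"; returns a dict with "color" (480x640x3 uint8, red, green, blue), "fx", "fy", "cx", "cy" (pixels), "dist" ([k1, k2, p1, p2, k3] as OpenCV has them; the pictures are not rectified), "eye" and "attitude" of the camera in the world. Camera axes: x right, y down, z forward; pixel columns grow to the right and rows downward; lengths in mm; the calibration is good to about 2 mm. A picture is of the moment at which its call begins. There is no depth.
- ctrl.finish_job(): hands the job in; it is judged then, once.
Trained networks look in a picture, given as the dict that the camera call returned (one of the last four; its "shot" number tells which), for a name from the list of things; names that differ only in an ending like _2 or _b are one class to them, and where a whole thing is asked for, a point or a joint stands for the part that bears it (a point fixed in the world has none). Each returns a list of dicts, best first, with "p" (0 to 1); they miss things now and then, are a little off and sometimes report something else, mostly with a low value. They report only what shows in the picture. A call takes as long as a camera call.
- models.recognise(picture, query): "point" ([x, y, z] in mm, in world coordinates, good to about 4 mm: the middle of the surface that is visible of it).
The state is a dict: "time_s": time; "joint_pos": joint angles; "qd": joint speeds; "joint_torque": joint torques, N m; "ee_pos": TCP position; "eef_rot": TCP orientation; "force": force on the tool from outside, world axes, zero at the start; "ft_torque": the same for the moment, N m; "width": finger opening in mm; "grasp_force": force on a finger pad.
Only numpy, scipy, OpenCV 4.12 (cv2) and the standard library are available. Lean on these libraries where they do the work, as an engineer would, in place of code of your own. Each camera call takes 0.05 s, during which the arm holds its last target. There are 200 camera calls.

## Working session

There is one attempt and no reset: what is moved stays moved. The work goes in short steps, Python scripts to look and compute and a tool call to move; the robot and the scene stay as the last step left them, time stands still between calls to the robot, and variables do not carry over. Pictures are saved under pics/ and viewed, at most 10 in all, crops included, and the job is handed in when it is done.

Besides the shell and the picture viewer there is one more tool, called after "Emit:" by a JSON object that holds its "method" and its "body". servo_tool: Moves the arm, as the interface text tells. Scaled input: -1 to 1 covers 0.3 m each way for a shift and 0.5 rad each way for a turn. Its arguments: {"type":"object","properties":{"commands":{"type":"array"}},"required":["commands"]}

```bash
mkdir -p pics; ls; python3 - <<'E'
from plant import observe, eyes, ctrl, models
import cv2
s=observe();print({k:s[k] for k in("time_s","ee_pos","eef_rot","force","width")})
for n in("scene","side"):
    p=eyes.grab_frame(n);cv2.imwrite(f"pics/{n}0.png",p["color"][...,::-1]);print(n,p["eye"])
    for q in("fixture","adjuster_grip","adjuster_end","nut_knob","spindle","collar","spare_bolt"):
        print(q,[( [round(v) for v in d["point"]],round(d["p"],2)) for d in models.recognise(p,q)[:2]])
E
```

```text
pics
{'time_s': 0.0, 'ee_pos': array([264.24894698, 566.10443788, 212.06280138]), 'eef_rot': array([-3.14045823e+00, -1.44986257e-04,  2.70478181e+00]), 'force': array([ 0.30239643, -0.10185353, -0.29225697]), 'width': 95.04852479031379}
scene [996.90412145 551.03037593 846.61465231]
fixture [([569, 79, 14], 0.92)]
adjuster_grip []
adjuster_end []
nut_knob []
spindle []
collar [([635, 99, 26], 0.56), ([666, 336, 48], 0.25)]
spare_bolt [([667, 339, 50], 0.71)]
side [  80.04429533 -797.36226092  616.6382417 ]
fixture [([523, -16, 13], 0.63)]
adjuster_grip [([543, 34, 172], 0.52)]
adjuster_end [([544, 35, 171], 0.45), ([532, 42, 144], 0.23)]
nut_knob [([530, 44, 138], 0.68), ([583, -55, 33], 0.68)]
spindle []
collar []
spare_bolt []
```

View pics/scene0.png

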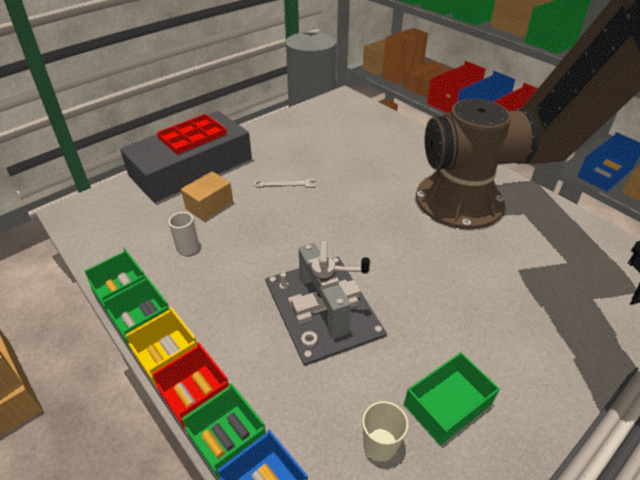

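View pics/side0.png

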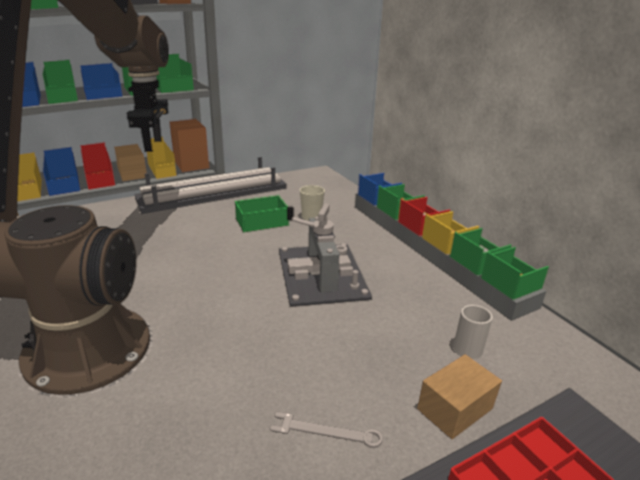

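The scene view shows the fixture at about (325,310), with the screw head at (323,250) and the knob at (366,265). In the side view the knob is at (290,213) and the head at (323,215). I'll enlarge both to measure.

```bash
python3 - <<'E'
import cv2,numpy as np
a=cv2.imread("pics/scene0.png")[230:370,255:395]
b=cv2.imread("pics/side0.png")[190:310,265:385]
a=cv2.resize(a,(560,560),interpolation=cv2.INTER_CUBIC);b=cv2.resize(b,(600,600),interpolation=cv2.INTER_CUBIC)
cv2.imwrite("pics/c1.png",a);cv2.imwrite("pics/c2.png",b)
E
```

```text
(no output)
```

View pics/c1.png

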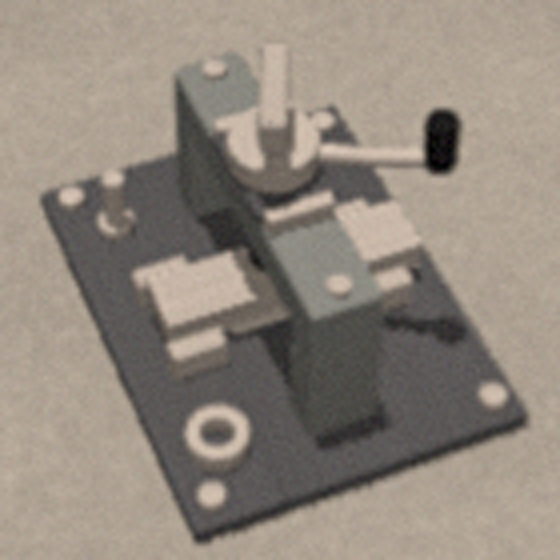

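View pics/c2.png

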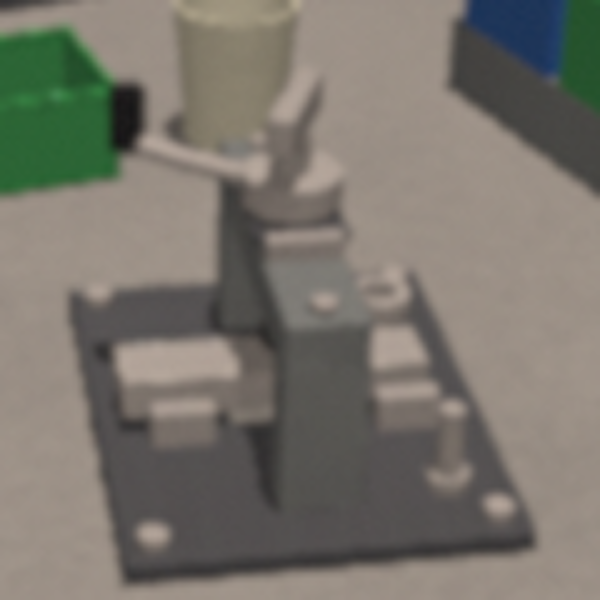

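```bash
cat > h.py <<'E'
import numpy as np,cv2
from plant import observe, eyes, ctrl, models
from scipy.spatial.transform import Rotation as Ro
def Rm(p):
    a=np.array(p["attitude"]); 
    return a if a.shape==(3,3) else (Ro.from_euler("xyz",a).as_matrix() if a.size==3 else Ro.from_quat(a).as_matrix())
def K(p): return np.array([[p["fx"],0,p["cx"]],[0,p["fy"],p["cy"]],[0,0,1.]])
def ray(p,uv):
    x=cv2.undistortPoints(np.array([[uv]],float),K(p),np.array(p["dist"],float))[0,0]
    return np.array(p["eye"]),Rm(p)@np.array([x[0],x[1],1])
def atz(p,uv,z):
    o,d=ray(p,uv);return (o+d*(z-o[2])/d[2])[:2]
def proj(p,X):
    R=Rm(p).T;t=-R@np.array(p["eye"])
    return cv2.projectPoints(np.atleast_2d(X).astype(float),cv2.Rodrigues(R)[0],t,K(p),np.array(p["dist"],float))[0][:,0]
def tri(obs):
    A=0;b=0
    for p,uv in obs:
        o,d=ray(p,uv);d/=np.linalg.norm(d);P=np.eye(3)-np.outer(d,d);A=A+P;b=b+P@o
    return np.linalg.solve(A,b)
E
python3 - <<'E'
from h import *
np.set_printoptions(precision=1,suppress=True)
s=eyes.grab_frame("scene");d=eyes.grab_frame("side")
f=lambda u,v:(255+(u+.5)/4-.5,230+(v+.5)/4-.5)
g=lambda u,v:(265+(u+.5)/5-.5,190+(v+.5)/5-.5)
C1=[atz(s,f(*c),12) for c in((42,195),(200,530),(525,412),(335,105))]
C2=[atz(d,g(*c),12) for c in((535,538),(412,270),(70,292),(127,568))]
for C in(C1,C2):
    C=np.array(C);print(C.tolist(),C.mean(0),[np.linalg.norm(C[i]-C[i-1]) for i in range(4)])
    for i,j in((0,1),(3,2)): 
        e=C[j]-C[i];print(np.degrees(np.arctan2(e[1],e[0])))
    for i,j in((1,2),(0,3)): 
        e=C[j]-C[i];print(np.degrees(np.arctan2(e[1],e[0])))
print("knobtop",tri([(s,f(443,117)),(d,g(126,88))]),"bot",tri([(s,f(440,168)),(d,g(126,147))]),atz(s,f(443,117),166),atz(d,g(126,88),166))
print("head scene",atz(s,f(275,46),180),atz(s,f(275,124),180),"side",atz(d,g(308,72),180),atz(d,g(284,118),180))
E
```

```text
[[601.3882312797525, -102.96098261173472], [674.2637614622898, 131.36927584253732], [498.6629141673245, 187.19700422740834], [421.59988041959423, -46.78766669714935]] [549.   42.2] [np.float64(188.3594768676511), np.float64(245.4007190833634), np.float64(184.26175085276017), np.float64(246.34840652636132)]
72.7245693207576
71.77066112775266
162.36328929039234
162.6490365955906
[[595.6551323139284, -111.0031600392258], [674.1195061205082, 128.80497258006744], [495.6870324244516, 185.68826871740293], [420.0587257543847, -51.31629657817632]] [546.4  38. ] [np.float64(185.46325691748905), np.float64(252.3184464663874), np.float64(187.2801565803001), np.float64(248.77862597242589)]
71.88208650271565
72.30208400975287
162.31800311874406
161.2266216827741
knobtop [492.1 104.2 165.5] bot [493.9 107.6 132.5] [492.7 104.5] [491.5 103.5]
head scene [532.2  22.9] [568.1  64.3] side [563.3  56.6] [529.4  16.8]
```

Emit:
{"method": "servo_tool", "body": {"commands": [-0.05,0.5,-0.95,0.1,-0.84,-0.05,0.5,-0.95,0.1,-0.84,-0.05,0.5,-0.95,0.1,-0.84,-0.05,0.5,-0.95,0.1,-0.84,-0.05,0.5,-0.95,0.1,-0.84,-0.05,0.5,-0.95,0.1,-0.84,-0.05,0.5,-0.95,0.1,-0.84,-0.05,0.5,-0.95,0.1,-0.84,-0.05,0.5,-0.95,0.1,-0.84,-0.05,0.5,-0.95,0.1,-0.84]}}

```text
time_s: 1.9
ee_pos: [413.9, 282.1, 242.5]
eef_rot: [-3.142, -0.0, 2.286]
force: [0.8, -0.3, -0.0]
width: 44.9
grasp_force: 0.0
```

Emit:
{"method": "servo_tool", "body": {"commands": [-0.05,0.26,-0.59,0,0,-0.05,0.26,-0.59,0,0,-0.05,0.26,-0.59,0,0,-0.05,0.26,-0.59,0,0,-0.05,0.26,-0.59,0,0,-0.05,0.26,-0.59,0,0,-0.05,0.26,-0.59,0,0,-0.05,0.26,-0.59,0,0,-0.05,0.26,-0.59,0,0,-0.05,0.26,-0.59,0,0]}}

```text
time_s: 2.9
ee_pos: [492.1, 105.1, 242.7]
eef_rot: [3.141, -0.0, 2.286]
force: [0.2, 0.9, -0.3]
width: 45.5
grasp_force: 0.0
```

```bash
python3 - <<'E'
from h import *
np.set_printoptions(precision=3,suppress=True)
s=observe();print(s["ee_pos"],s["eef_rot"],s["force"],s["ft_torque"],s["width"])
w=eyes.grab_frame("wrist");cv2.imwrite("pics/w1.png",w["color"][...,::-1]);print(w["eye"])
for q in("adjuster_grip","adjuster_end","nut_knob"): print(q,[(np.round(d["point"]),round(d["p"],2)) for d in models.recognise(w,q)[:2]])
print(proj(w,[[548,40.5,180],[492.5,104.5,166]]))
E
```

```text
[492.145 105.071 242.728] [ 3.141 -0.     2.286] [ 0.18   0.914 -0.331] [-0.056 -0.006  0.034] 45.515845435557246
[445.16  158.355 414.389]
adjuster_grip [(array([542.,  40., 178.]), 0.75)]
adjuster_end [(array([542.,  40., 180.]), 0.74)]
nut_knob [(array([517.,  77., 140.]), 0.84)]
[[317.198 366.801]
 [317.451 249.097]]
```

View pics/w1.png

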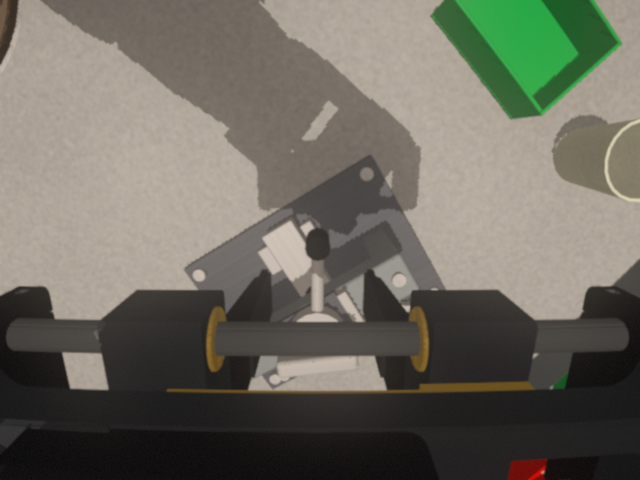

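The wrist view shows the knob top at (318,247) and the head centred at (317,366). Both match the predictions, and the head axis is at about 49°. I'll go down and grip the knob.

Emit:
{"method": "servo_tool", "body": {"commands": [-0.05,0,0,-0.1,0,-0.05,0,0,-0.2,0,-0.05,0,0,-0.27,0,-0.05,0,0,-0.27,0,-1,0,0,-0.27,0,-1,0,0,-0.27,0,-1,0,0,-0.27,0,-1,0,0,-0.27,0,-1,0,0,-0.27,0,-1,0,0,-0.27,0]}}

```text
time_s: 4.1
ee_pos: [492.7, 104.4, 162.3]
eef_rot: [3.141, 0.001, 2.285]
force: [-0.8, 0.2, 6.8]
width: 14.9
grasp_force: 30.0
```

```bash
python3 - <<'E'
from h import *
np.set_printoptions(precision=3,suppress=True)
s=observe();print(s["ee_pos"],s["eef_rot"],s["force"],s["ft_torque"],s["width"])
C=np.array([548,40.5]);P=np.array([492.4,104.3]);v=P-C
for t in (0.15,.3,.45,.5,.6,.75,.9,.95,1.0,1.05):
    q=C+np.array([[np.cos(t),-np.sin(t)],[np.sin(t),np.cos(t)]])@v-P
    print(t,q/300)
E
```

```text
[492.686 104.419 162.264] [3.141 0.001 2.285] [-0.794  0.232  6.835] [0.036 0.173 0.02 ] 14.943641278088455
0.15 [-0.03 -0.03]
0.3 [-0.055 -0.064]
0.45 [-0.074 -0.102]
0.5 [-0.079 -0.115]
0.6 [-0.088 -0.142]
0.75 [-0.095 -0.183]
0.9 [-0.096 -0.226]
0.95 [-0.095 -0.24 ]
1.0 [-0.094 -0.254]
1.05 [-0.091 -0.268]
```

```bash
python3 - <<'E'
from h import *
s=eyes.grab_frame("side")["color"][150:250,240:370,::-1];w=eyes.grab_frame("scene")["color"][200:300,290:420,::-1]
f=lambda i:cv2.resize(np.ascontiguousarray(i),(780,600)[::1],interpolation=cv2.INTER_CUBIC)
cv2.imwrite("pics/g1.png",cv2.resize(np.hstack([f(s),f(w)]),(800,308)))
E
```

```text
(no output)
```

View pics/g1.png

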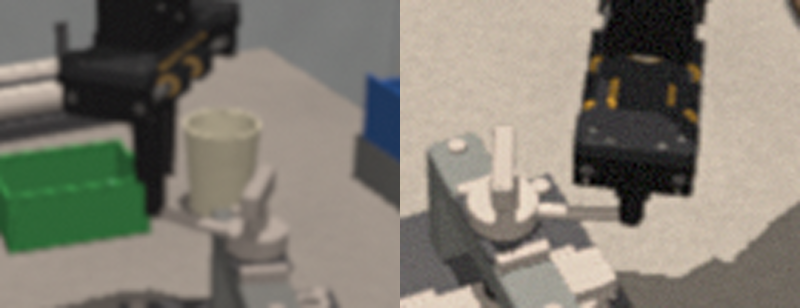

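Grip confirmed: the fingers enclose the knob at the rod's end. Next I'll loosen the nut along the arc.

```bash
cat >> h.py <<'E'
def arc(C,P,ts):
    C=np.array(C);P=np.array(P);v=P-C
    for t in ts:
        q=C+np.array([[np.cos(t),-np.sin(t)],[np.sin(t),np.cos(t)]])@v-P
        print(t,np.round(q/300,3),round(t/.5,3))
E
python3 - <<'E'
from h import *
C=[548,40.5]
arc(C,[492.4,104.3],[.06,.12,.18,.24,.3,.36,.42,.48])
E
```

```text
0.06 [-0.012 -0.011] 0.12
0.12 [-0.024 -0.024] 0.24
0.18 [-0.035 -0.037] 0.36
0.24 [-0.045 -0.05 ] 0.48
0.3 [-0.055 -0.064] 0.6
0.36 [-0.063 -0.079] 0.72
0.42 [-0.071 -0.094] 0.84
0.48 [-0.077 -0.11 ] 0.96
```

Emit:
{"method": "servo_tool", "body": {"commands": [-1,-0.012,-0.011,0,0.12,-1,-0.024,-0.024,0,0.24,-1,-0.035,-0.037,0,0.36,-1,-0.045,-0.05,0,0.48,-1,-0.055,-0.064,0,0.6,-1,-0.063,-0.079,0,0.72,-1,-0.071,-0.094,0,0.84,-1,-0.077,-0.11,0,0.96,-1,-0.077,-0.11,0,0.96,-1,-0.077,-0.11,0,0.96]}}

```text
time_s: 5.2
ee_pos: [469.4, 71.4, 162.2]
eef_rot: [3.141, 0.001, 2.765]
force: [-0.7, 1.1, 7.2]
width: 15.2
grasp_force: 30.0
```

```bash
python3 - <<'E'
from h import *
s=observe();print(s["ee_pos"],s["eef_rot"],s["force"],s["ft_torque"],s["width"])
P=np.array(s["ee_pos"][:2])-[548,40.5];print(np.arctan2(P[1],P[0]),np.hypot(*P))
arc([548,40.5],[469.3,71.3],[.07,.14,.21,.28,.35,.42,.5])
E
```

```text
[469.42790046  71.43049162 162.23655618] [3.14094344e+00 6.65854466e-04 2.76475528e+00] [-0.68792154  1.07021851  7.1753627 ] [ 0.21782692  0.29083628 -0.00467097] 15.185232692782472
2.766565929744481 84.44092691126289
0.07 [-0.007 -0.019] 0.14
0.14 [-0.012 -0.038] 0.28
0.21 [-0.016 -0.057] 0.42
0.28 [-0.018 -0.076] 0.56
0.35 [-0.019 -0.096] 0.7
0.42 [-0.019 -0.116] 0.84
0.5 [-0.017 -0.138] 1.0
```

Emit:
{"method": "servo_tool", "body": {"commands": [-1,-0.007,-0.019,0,0.14,-1,-0.012,-0.038,0,0.28,-1,-0.016,-0.057,0,0.42,-1,-0.018,-0.076,0,0.56,-1,-0.019,-0.096,0,0.7,-1,-0.019,-0.116,0,0.84,-1,-0.017,-0.138,0,1,-1,-0.017,-0.138,0,1,-1,-0.017,-0.138,0,1,-1,-0.017,-0.138,0,1]}}

```text
time_s: 6.2
ee_pos: [464.1, 29.7, 162.2]
eef_rot: [-3.141, 0.0, -3.018]
force: [-2.7, -1.3, 7.9]
width: 15.3
grasp_force: 30.0
```

Emit:
{"method": "servo_tool", "body": {"commands": [-0.4,0,0,0,0,-0.4,0,0,0,0,-0.4,0,0,0,0,-0.4,0,0,0.1,0,-0.4,0,0,0.25,0,-0.4,0,0,0.25,0,-0.4,0,0,0.25,0,-0.4,0,0,0.25,0,-0.4,0,0,0.25,0,-0.4,0,0,0.25,0]}}

```text
time_s: 7.2
ee_pos: [463.9, 29.9, 235.8]
eef_rot: [3.141, -0.002, -3.018]
force: [-0.1, -0.5, 0.3]
width: 28.7
grasp_force: 0.0
```

```bash
python3 - <<'E'
from h import *
s=observe();print(s["ee_pos"],s["eef_rot"],s["force"],s["ft_torque"],s["width"])
w=eyes.grab_frame("wrist");cv2.imwrite("pics/w2.png",w["color"][...,::-1])
a=2.285+.98;print(proj(w,[[548,40.5,180],[548+85*np.cos(a),40.5+85*np.sin(a),166]]))
E
```

```text
[463.93475398  29.94338796 235.8498768 ] [ 3.14119582e+00 -1.59812588e-03 -3.01841281e+00] [-0.14786046 -0.47582428  0.34349408] [0.06027981 0.03730467 0.02886936] 28.684101838514156
[[317.19880362 372.36088249]
 [317.3194059  251.29913493]]
```

View pics/w2.png

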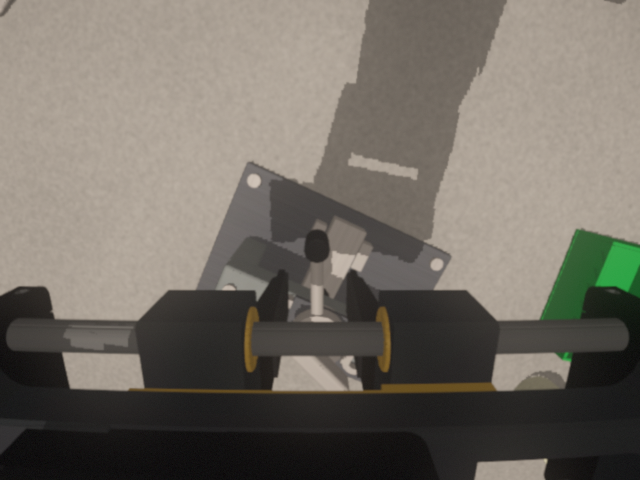

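The knob followed to (317,248), so the nut is loosened by about 0.98 rad. Now to the screw head.

Emit:
{"method": "servo_tool", "body": {"commands": [-0.16,0.1,0.035,0,0.2,-0.16,0.28,0.035,0,0.5,-0.16,0.28,0.035,0,0.75,-0.16,0.28,0.035,0,1,-0.16,0.28,0.035,0,1,-0.16,0.28,0.035,0,1,-0.16,0.28,0.035,0,1,-0.16,0.28,0.035,0,1,-0.16,0.28,0.035,0,1,-0.16,0.28,0.035,0,1]}}

```text
time_s: 8.25
ee_pos: [548.1, 40.4, 236.8]
eef_rot: [3.142, 0.0, -2.519]
force: [0.6, -0.2, 0.4]
width: 39.8
grasp_force: 0.0
```

Emit:
{"method": "servo_tool", "body": {"commands": [-0.16,0,0,0,0.25,-0.16,0,0,0,0.474,-0.16,0,0,0,0.474,-0.16,0,0,0,0.474,-0.16,0,0,0,0.474,-0.16,0,0,-0.08,0.474,-0.16,0,0,-0.16,0.474,-0.16,0,0,-0.2,0.474,-0.16,0,0,-0.2,0.474,-0.16,0,0,-0.2,0.474]}}

```text
time_s: 9.25
ee_pos: [548.5, 40.5, 177.3]
eef_rot: [-3.141, 0.0, -2.282]
force: [1.0, 0.2, -0.6]
width: 39.6
grasp_force: 0.0
```

Emit:
{"method": "servo_tool", "body": {"commands": [-1,0,0,0,0,-1,0,0,0,0,-1,0,0,0,0,-1,0,0,0,0,-1,0,0,0,0,-1,0,0,0,0,-1,0,0,0,0,-1,0,0,0,0,-1,0,0,0,0,-1,0,0,0,0]}}

```text
time_s: 10.25
ee_pos: [548.5, 40.3, 176.9]
eef_rot: [-3.141, 0.0, -2.281]
force: [1.7, -3.4, 6.4]
width: 12.3
grasp_force: 30.0
```

```bash
cat > o.py <<'E'
from h import *
np.set_printoptions(precision=3,suppress=True)
s=observe();print(s["time_s"],s["ee_pos"],np.array(s["eef_rot"])%(2*np.pi),s["force"],s["ft_torque"],s["width"])
E
python3 o.py
```

```text
10.25 [548.491  40.319 176.939] [3.142 0.    4.002] [ 1.715 -3.421  6.442] [-0.493 -0.27  -0.038] 12.305247599405156
```

Emit:
{"method": "servo_tool", "body": {"commands": [-1,0,0,0,-0.06,-1,0,0,0,-0.12,-1,0,0,0,-0.18,-1,0,0,0,-0.24,-1,0,0,0,-0.3,-1,0,0,0,-0.36,-1,0,0,0,-0.42,-1,0,0,0,-0.48,-1,0,0,0,-0.54,-1,0,0,0,-0.6]}}

```text
time_s: 11.25
ee_pos: [548.5, 40.3, 176.9]
eef_rot: [-3.141, 0.001, -2.582]
force: [1.9, -2.8, 4.8]
width: 12.4
grasp_force: 30.4
```

```bash
python3 o.py
```

```text
11.25 [548.496  40.311 176.93 ] [3.142 0.001 3.701] [ 1.851 -2.784  4.767] [-0.487 -0.304  0.235] 12.375240722257512
```

Emit:
{"method": "servo_tool", "body": {"commands": [-1,0,0,0,-0.02,-1,0,0,0,-0.04,-1,0,0,0,-0.06,-1,0,0,0,-0.08,-1,0,0,0,-0.1,-1,0,0,0,-0.12,-1,0,0,0,-0.14,-1,0,0,0,-0.16,-1,0,0,0,-0.18,-1,0,0,0,-0.2]}}

```text
time_s: 12.25
ee_pos: [548.5, 40.3, 176.9]
eef_rot: [-3.141, 0.001, -2.681]
force: [1.8, -2.0, 4.8]
width: 12.4
grasp_force: 30.4
```

```bash
python3 o.py
```

```text
12.25 [548.512  40.309 176.925] [3.142 0.001 3.602] [ 1.836 -2.009  4.785] [-0.481 -0.301  0.266] 12.425948901575499
```

Emit:
{"method": "servo_tool", "body": {"commands": [-1,0,0,0,-0.02,-1,0,0,0,-0.04,-1,0,0,0,-0.06,-1,0,0,0,-0.08,-1,0,0,0,-0.1,-1,0,0,0,-0.12,-1,0,0,0,-0.14,-1,0,0,0,-0.16,-1,0,0,0,-0.18,-1,0,0,0,-0.2]}}

```text
time_s: 13.25
ee_pos: [548.5, 40.3, 176.9]
eef_rot: [-3.141, 0.001, -2.781]
force: [1.5, -2.9, 5.7]
width: 12.4
grasp_force: 30.4
```

```bash
python3 o.py
```

```text
13.25 [548.521  40.316 176.948] [3.142 0.001 3.502] [ 1.525 -2.936  5.731] [-0.428 -0.287  0.258] 12.414223486866334
```

Emit:
{"method": "servo_tool", "body": {"commands": [-1,0,0,0,-0.02,-1,0,0,0,-0.04,-1,0,0,0,-0.06,-1,0,0,0,-0.08,-1,0,0,0,-0.1,-1,0,0,0,-0.12,-1,0,0,0,-0.14,-1,0,0,0,-0.16,-1,0,0,0,-0.18,-1,0,0,0,-0.2]}}

```text
time_s: 14.25
ee_pos: [548.5, 40.3, 176.9]
eef_rot: [-3.141, 0.001, -2.881]
force: [2.0, -3.1, 4.9]
width: 12.4
grasp_force: 30.4
```

```bash
python3 o.py
```

```text
14.25 [548.517  40.261 176.948] [3.142 0.001 3.402] [ 1.981 -3.119  4.943] [-0.486 -0.368  0.228] 12.410401128703114
```

Emit:
{"method": "servo_tool", "body": {"commands": [-1,0,0,0,-0.02,-1,0,0,0,-0.04,-1,0,0,0,-0.06,-1,0,0,0,-0.08,-1,0,0,0,-0.1,-1,0,0,0,-0.12,-1,0,0,0,-0.14,-1,0,0,0,-0.16,-1,0,0,0,-0.18,-1,0,0,0,-0.2]}}

```text
time_s: 15.25
ee_pos: [548.5, 40.3, 176.9]
eef_rot: [-3.141, 0.001, -2.981]
force: [1.6, -2.7, 5.5]
width: 12.6
grasp_force: 30.4
```

```bash
python3 o.py
```

```text
15.25 [548.528  40.273 176.942] [3.142 0.001 3.302] [ 1.615 -2.67   5.541] [-0.509 -0.326  0.281] 12.554044491879218
```

Emit:
{"method": "servo_tool", "body": {"commands": [-1,0,0,0,-0.01,-1,0,0,0,-0.02,-1,0,0,0,-0.03,-1,0,0,0,-0.04,-1,0,0,0,-0.05,-1,0,0,0,-0.06,-1,0,0,0,-0.07,-1,0,0,0,-0.08,-1,0,0,0,-0.09,-1,0,0,0,-0.1]}}

```text
time_s: 16.25
ee_pos: [548.5, 40.3, 177.0]
eef_rot: [-3.141, 0.001, -3.031]
force: [2.2, -3.5, 5.6]
width: 12.6
grasp_force: 30.4
```

```bash
python3 o.py
```

```text
16.25 [548.53   40.271 176.951] [3.142 0.001 3.252] [ 2.204 -3.484  5.614] [-0.55  -0.336  0.245] 12.596034024837753
```

```bash
cat > avg.py <<'E'
from h import *
L=[]
for i in range(8):
    eyes.grab_frame("side");s=observe();L.append(list(s["ft_torque"])+[s["width"],s["eef_rot"][2]%(2*np.pi)])
L=np.array(L);print(np.round(L[:,2],3),np.round(L.mean(0),3))
E
python3 avg.py
```

```text
[0.192 0.253 0.223 0.267 0.244 0.202 0.236 0.24 ] [-0.534 -0.352  0.232 12.345  3.252]
```

Emit:
{"method": "servo_tool", "body": {"commands": [-1,0,0,0,-0.01,-1,0,0,0,-0.02,-1,0,0,0,-0.03,-1,0,0,0,-0.04,-1,0,0,0,-0.05,-1,0,0,0,-0.06,-1,0,0,0,-0.07,-1,0,0,0,-0.08,-1,0,0,0,-0.09,-1,0,0,0,-0.1]}}

```text
time_s: 17.65
ee_pos: [548.5, 40.3, 177.0]
eef_rot: [-3.141, 0.001, -3.081]
force: [2.6, -3.1, 5.1]
width: 12.6
grasp_force: 30.4
```

```bash
python3 avg.py
```

```text
[0.307 0.228 0.27  0.26  0.245 0.235 0.162 0.237] [-0.545 -0.368  0.243 12.388  3.202]
```

Emit:
{"method": "servo_tool", "body": {"commands": [-1,0,0,0,-0.02,-1,0,0,0,-0.04,-1,0,0,0,-0.06,-1,0,0,0,-0.08,-1,0,0,0,-0.1,-1,0,0,0,-0.12,-1,0,0,0,-0.14,-1,0,0,0,-0.16,-1,0,0,0,-0.16,-1,0,0,0,-0.16]}}

```text
time_s: 19.05
ee_pos: [548.5, 40.3, 176.9]
eef_rot: [-3.141, 0.001, 3.122]
force: [3.0, -3.0, 6.1]
width: 12.4
grasp_force: 30.3
```

```bash
python3 avg.py
```

```text
[0.235 0.274 0.226 0.239 0.185 0.205 0.202 0.192] [-0.548 -0.345  0.22  12.362  3.122]
```

Emit:
{"method": "servo_tool", "body": {"commands": [-1,0,0,0,-0.02,-1,0,0,0,-0.04,-1,0,0,0,-0.06,-1,0,0,0,-0.08,-1,0,0,0,-0.1,-1,0,0,0,-0.12,-1,0,0,0,-0.14,-1,0,0,0,-0.16,-1,0,0,0,-0.16,-1,0,0,0,-0.16]}}

```text
time_s: 20.45
ee_pos: [548.5, 40.2, 176.9]
eef_rot: [-3.141, 0.001, 3.042]
force: [2.0, -2.7, 5.2]
width: 12.6
grasp_force: 30.3
```

```bash
python3 avg.py
```

```text
[0.196 0.2   0.18  0.26  0.151 0.203 0.243 0.227] [-0.566 -0.344  0.207 12.411  3.042]
```

Emit:
{"method": "servo_tool", "body": {"commands": [-1,0,0,0,-0.02,-1,0,0,0,-0.04,-1,0,0,0,-0.06,-1,0,0,0,-0.08,-1,0,0,0,-0.1,-1,0,0,0,-0.12,-1,0,0,0,-0.14,-1,0,0,0,-0.16,-1,0,0,0,-0.16,-1,0,0,0,-0.16]}}

```text
time_s: 21.85
ee_pos: [548.5, 40.3, 176.9]
eef_rot: [-3.141, 0.001, 2.962]
force: [2.0, -3.4, 6.3]
width: 12.6
grasp_force: 30.3
```

```bash
python3 avg.py
```

```text
[0.211 0.186 0.255 0.171 0.249 0.197 0.18  0.192] [-0.57  -0.375  0.205 12.399  2.962]
```

Emit:
{"method": "servo_tool", "body": {"commands": [-1,0,0,0,-0.02,-1,0,0,0,-0.04,-1,0,0,0,-0.06,-1,0,0,0,-0.08,-1,0,0,0,-0.1,-1,0,0,0,-0.12,-1,0,0,0,-0.14,-1,0,0,0,-0.16,-1,0,0,0,-0.16,-1,0,0,0,-0.16]}}

```text
time_s: 23.25
ee_pos: [548.5, 40.3, 176.9]
eef_rot: [-3.141, 0.001, 2.882]
force: [2.3, -3.5, 5.4]
width: 12.4
grasp_force: 30.3
```

```bash
python3 avg.py
```

```text
[0.187 0.242 0.244 0.191 0.245 0.196 0.203 0.217] [-0.581 -0.341  0.216 12.354  2.882]
```

Emit:
{"method": "servo_tool", "body": {"commands": [-1,0,0,0,-0.02,-1,0,0,0,-0.04,-1,0,0,0,-0.06,-1,0,0,0,-0.08,-1,0,0,0,-0.1,-1,0,0,0,-0.12,-1,0,0,0,-0.14,-1,0,0,0,-0.16,-1,0,0,0,-0.16,-1,0,0,0,-0.16]}}

```text
time_s: 24.65
ee_pos: [548.5, 40.3, 176.9]
eef_rot: [-3.142, 0.001, 2.802]
force: [2.5, -3.5, 6.0]
width: 12.6
grasp_force: 30.3
```

```bash
python3 avg.py
```

```text
[0.263 0.235 0.254 0.21  0.18  0.229 0.153 0.198] [-0.592 -0.359  0.215 12.585  2.802]
```

Emit:
{"method": "servo_tool", "body": {"commands": [-1,0,0,0,-0.02,-1,0,0,0,-0.04,-1,0,0,0,-0.06,-1,0,0,0,-0.08,-1,0,0,0,-0.1,-1,0,0,0,-0.12,-1,0,0,0,-0.14,-1,0,0,0,-0.16,-1,0,0,0,-0.16,-1,0,0,0,-0.16]}}

```text
time_s: 26.05
ee_pos: [548.5, 40.3, 177.0]
eef_rot: [3.142, 0.001, 2.722]
force: [1.8, -2.6, 5.9]
width: 12.4
grasp_force: 30.3
```

```bash
python3 avg.py; python3 - <<'E'
from h import *
s=eyes.grab_frame("side")["color"][190:310,265:385,::-1];w=eyes.grab_frame("scene")["color"][230:350,275:395,::-1]
f=lambda i:cv2.resize(np.ascontiguousarray(i),(400,400),interpolation=cv2.INTER_CUBIC)
cv2.imwrite("pics/g2.png",np.hstack([f(s),f(w)]))
E
```

```text
[0.202 0.227 0.242 0.235 0.237 0.259 0.204 0.285] [-0.597 -0.338  0.236 12.374  2.722]
```

View pics/g2.png

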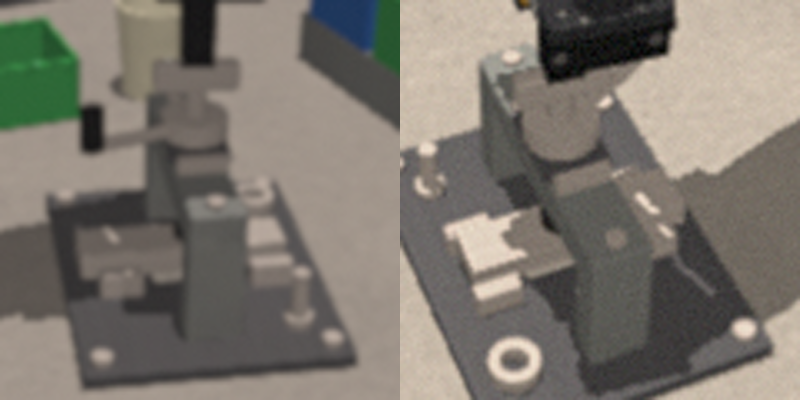

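The head has turned with the gripper: it lies level at (195,75) in the left panel. The knob is undisturbed at (92,130). I'll use finer steps from here.

Emit:
{"method": "servo_tool", "body": {"commands": [-1,0,0,0,-0.02,-1,0,0,0,-0.04,-1,0,0,0,-0.06,-1,0,0,0,-0.08,-1,0,0,0,-0.1,-1,0,0,0,-0.12,-1,0,0,0,-0.12,-1,0,0,0,-0.12,-1,0,0,0,-0.12,-1,0,0,0,-0.12]}}

```text
time_s: 27.55
ee_pos: [548.5, 40.3, 176.9]
eef_rot: [3.141, 0.001, 2.662]
force: [2.4, -3.5, 5.5]
width: 12.4
grasp_force: 30.3
```

```bash
python3 avg.py
```

```text
[0.259 0.186 0.22  0.231 0.23  0.238 0.196 0.2  ] [-0.624 -0.345  0.22  12.393  2.662]
```

Emit:
{"method": "servo_tool", "body": {"commands": [-1,0,0,0,-0.02,-1,0,0,0,-0.04,-1,0,0,0,-0.06,-1,0,0,0,-0.08,-1,0,0,0,-0.1,-1,0,0,0,-0.12,-1,0,0,0,-0.12,-1,0,0,0,-0.12,-1,0,0,0,-0.12,-1,0,0,0,-0.12]}}

```text
time_s: 28.95
ee_pos: [548.5, 40.2, 176.9]
eef_rot: [3.141, 0.001, 2.602]
force: [1.8, -2.9, 6.1]
width: 12.8
grasp_force: 30.4
```

```bash
python3 avg.py
```

```text
[0.215 0.235 0.245 0.239 0.273 0.29  0.205 0.246] [-0.627 -0.369  0.243 12.361  2.602]
```

Emit:
{"method": "servo_tool", "body": {"commands": [-1,0,0,0,-0.02,-1,0,0,0,-0.04,-1,0,0,0,-0.06,-1,0,0,0,-0.08,-1,0,0,0,-0.1,-1,0,0,0,-0.12,-1,0,0,0,-0.12,-1,0,0,0,-0.12,-1,0,0,0,-0.12,-1,0,0,0,-0.12]}}

```text
time_s: 30.35
ee_pos: [548.5, 40.3, 176.9]
eef_rot: [3.141, 0.001, 2.543]
force: [1.9, -2.5, 5.7]
width: 12.6
grasp_force: 30.5
```

```bash
python3 avg.py
```

```text
[0.295 0.301 0.322 0.305 0.279 0.291 0.339 0.252] [-0.61  -0.359  0.298 12.31   2.543]
```

Emit:
{"method": "servo_tool", "body": {"commands": [-1,0,0,0,-0.02,-1,0,0,0,-0.04,-1,0,0,0,-0.06,-1,0,0,0,-0.08,-1,0,0,0,-0.1,-1,0,0,0,-0.1,-1,0,0,0,-0.1,-1,0,0,0,-0.1,-1,0,0,0,-0.1,-1,0,0,0,-0.1]}}

```text
time_s: 31.75
ee_pos: [548.5, 40.2, 177.0]
eef_rot: [3.141, 0.001, 2.493]
force: [3.2, -3.4, 4.8]
width: 12.5
grasp_force: 30.6
```

```bash
python3 avg.py
```

```text
[0.302 0.296 0.355 0.326 0.34  0.343 0.263 0.341] [-0.624 -0.358  0.321 12.505  2.493]
```

Contact came near yaw 2.65. The torque is now up 0.106 N m, about 21–23 N. I'll release the head and return to the knob.

Emit:
{"method": "servo_tool", "body": {"commands": [-0.16,0,0,0,0,-0.16,0,0,0,0,-0.16,0,0,0,0,-0.16,0,0,0.1,0,-0.16,0,0,0.2,0,-0.16,0,0,0.2,0.2,-0.16,-0.1,-0.015,0.2,0.4,-0.16,-0.2,-0.025,0.2,0.6,-0.16,-0.28,-0.035,0.2,0.8,-0.16,-0.28,-0.035,0.2,1]}}

```text
time_s: 33.15
ee_pos: [461.5, 30.0, 236.6]
eef_rot: [3.141, -0.002, 2.996]
force: [-0.3, 0.0, 0.1]
width: 39.9
grasp_force: 0.0
```

Emit:
{"method": "servo_tool", "body": {"commands": [-0.16,0,0,0,0.2,-0.16,0,0,0,0.4,-0.16,0,0,0,0.546,-0.16,0,0,0,0.546,-0.16,0,0,-0.1,0.546,-0.16,0,0,-0.2,0.546,-0.16,0,0,-0.25,0.546,-0.16,0,0,-0.25,0.546,-1,0,0,-0.25,0.546,-1,0,0,-0.25,0.546]}}

```text
time_s: 34.15
ee_pos: [464.6, 29.9, 162.6]
eef_rot: [-3.141, 0.001, -3.019]
force: [0.3, -0.4, -0.5]
width: 28.8
grasp_force: 0.0
```

```bash
python3 - <<'E'
from h import *
C=[548,40.5]
arc(C,[464.2,29.9],[-.06,-.12,-.18,-.24,-.3,-.36,-.42,-.48,-.5])
arc(C,[469.3,71.3],[-.06,-.12,-.18,-.24,-.3,-.36,-.42,-.48])
E
```

```text
-0.06 [-0.002  0.017] -0.12
-0.12 [-0.002  0.034] -0.24
-0.18 [-0.002  0.051] -0.36
-0.24 [-0.     0.067] -0.48
-0.3 [0.002 0.084] -0.6
-0.36 [0.005 0.101] -0.72
-0.42 [0.01  0.117] -0.84
-0.48 [0.015 0.133] -0.96
-0.5 [0.017 0.138] -1.0
-0.06 [0.007 0.016] -0.12
-0.12 [0.014 0.031] -0.24
-0.18 [0.023 0.045] -0.36
-0.24 [0.032 0.059] -0.48
-0.3 [0.042 0.073] -0.6
-0.36 [0.053 0.086] -0.72
-0.42 [0.065 0.098] -0.84
-0.48 [0.077 0.11 ] -0.96
```

Emit:
{"method": "servo_tool", "body": {"commands": [-1,0,0,0,0,-1,0,0,0,0,-1,0,0,0,0,-1,-0.002,0.017,0,-0.12,-1,-0.002,0.034,0,-0.24,-1,-0.002,0.051,0,-0.36,-1,0,0.067,0,-0.48,-1,0.005,0.101,0,-0.72,-1,0.01,0.117,0,-0.84,-1,0.017,0.138,0,-1]}}

```text
time_s: 35.15
ee_pos: [469.7, 71.2, 162.3]
eef_rot: [-3.141, 0.001, 2.762]
force: [0.5, -5.0, 4.6]
width: 14.8
grasp_force: 30.0
```

Emit:
{"method": "servo_tool", "body": {"commands": [-1,0.007,0.016,0,-0.12,-1,0.014,0.031,0,-0.24,-1,0.023,0.045,0,-0.36,-1,0.032,0.059,0,-0.48,-1,0.042,0.073,0,-0.6,-1,0.053,0.086,0,-0.72,-1,0.065,0.098,0,-0.84,-1,0.071,0.104,0,-0.9,-1,0.077,0.11,0,-0.96,-1,0.077,0.11,0,-0.96]}}

```text
time_s: 36.15
ee_pos: [492.4, 103.8, 162.2]
eef_rot: [-3.141, 0.001, 2.284]
force: [-1.9, -6.1, 7.6]
width: 15.0
grasp_force: 30.0
```

```bash
python3 o.py; python3 avg.py; python3 - <<'E'
from h import *
s=observe();P=s["ee_pos"][:2]-np.array([548,40.5]);print(np.arctan2(P[1],P[0]),np.hypot(*P))
arc([548,40.5],[492.4,104.35],[-.02,-.03,-.04,-.06])
E
```

```text
36.15 [492.436 103.784 162.216] [3.142 0.001 2.284] [-1.896 -6.098  7.602] [-1.197  0.377  0.027] 14.960687840113623
[-0.025  0.02   0.018  0.039  0.029  0.034  0.033  0.001] [-1.152  0.37   0.019 15.003  2.285]
2.291693976664383 84.21630585794041
-0.02 [0.004 0.004] -0.04
-0.03 [0.006 0.005] -0.06
-0.04 [0.009 0.007] -0.08
-0.06 [0.013 0.011] -0.12
```

Emit:
{"method": "servo_tool", "body": {"commands": [-1,0.002,0.002,0,-0.02,-1,0.004,0.004,0,-0.04,-1,0.006,0.005,0,-0.06,-1,0.009,0.007,0,-0.08,-1,0.009,0.007,0,-0.08,-1,0.009,0.007,0,-0.08,-1,0.009,0.007,0,-0.08,-1,0.009,0.007,0,-0.08,-1,0.009,0.007,0,-0.08,-1,0.009,0.007,0,-0.08]}}

```text
time_s: 37.55
ee_pos: [494.6, 105.7, 162.2]
eef_rot: [-3.14, 0.001, 2.245]
force: [-3.8, -7.4, 8.5]
width: 15.1
grasp_force: 30.0
```

```bash
python3 o.py; python3 - <<'E'
from h import *
L=[]
for i in range(6): eyes.grab_frame("side");s=observe();L.append(np.r_[s["ee_pos"],s["force"],s["ft_torque"]])
m=np.mean(L,0);print(m);P=m[:2]-[548,40.5];a=np.arctan2(P[1],P[0]);print(a,m[3]*np.sin(a)-m[4]*np.cos(a))
E
```

```text
37.55 [494.647 105.708 162.209] [3.143 0.001 2.245] [-3.794 -7.419  8.544] [-1.404  0.754  0.016] 15.13803221650053
[ 4.94645102e+02  1.05685342e+02  1.62201206e+02 -3.78440296e+00
 -7.12076459e+00  8.55524024e+00 -1.41122137e+00  7.78151215e-01
  5.32418487e-02]
2.2567227951910316 -7.4387168561821255
```

Emit:
{"method": "servo_tool", "body": {"commands": [-1,0.002,0.002,0,-0.02,-1,0.004,0.004,0,-0.04,-1,0.0065,0.0053,0,-0.06,-1,0.0065,0.0053,0,-0.06,-1,0.0065,0.0053,0,-0.06,-1,0.0065,0.0053,0,-0.06,-1,0.0065,0.0053,0,-0.06,-1,0.0065,0.0053,0,-0.06,-1,0.0065,0.0053,0,-0.06,-1,0.0065,0.0053,0,-0.06]}}

```text
time_s: 38.85
ee_pos: [496.6, 107.2, 162.2]
eef_rot: [-3.14, 0.001, 2.215]
force: [-4.0, -6.9, 9.6]
width: 15.4
grasp_force: 30.0
```

```bash
python3 - <<'E'
from h import *
L=[]
for i in range(6): eyes.grab_frame("side");s=observe();L.append(np.r_[s["ee_pos"],s["force"],s["ft_torque"]])
m=np.mean(L,0);print(m.round(2),s["width"]);P=m[:2]-[548,40.5];a=np.arctan2(P[1],P[0]);print(a,m[3]*np.sin(a)-m[4]*np.cos(a))
E
```

```text
[ 4.9656e+02  1.0722e+02  1.6220e+02 -3.7500e+00 -7.9500e+00  8.4400e+00
 -1.5000e+00  7.8000e-01  2.0000e-02] 14.850134139508544
2.2275325577080825 -7.828348646613093
```

Emit:
{"method": "servo_tool", "body": {"commands": [-0.4,0,0,0,0,-0.4,0,0,0,0,-0.3,0,0,0,0,-0.3,0,0,0.1,0,-0.3,0,0,0.2,0,-0.2,0,0,0.27,0,0,0,0,0.27,0,0,0,0,0.27,0,0,0,0,0.27,0,0,0,0,0.27,0]}}

```text
time_s: 40.15
ee_pos: [496.7, 108.0, 241.6]
eef_rot: [-3.14, -0.001, 2.215]
force: [0.7, 0.2, 0.3]
width: 47.8
grasp_force: 0.0
```

```bash
python3 - <<'E'
from h import *
s=observe();print(s["ee_pos"],s["eef_rot"],s["force"])
w=eyes.grab_frame("wrist");cv2.imwrite("pics/w3.png",cv2.resize(np.ascontiguousarray(w["color"][200:400,200:440,::-1]),(720,600)))
for da in(0,-.03,-.06,-.1):
  a=2.2841+da;print(da,proj(w,[[548+85*np.cos(a),40.5+85*np.sin(a),166]]))
h=np.radians(49.3)-1.51
print(proj(w,[[548+k*30*np.cos(h),40.5+k*30*np.sin(h),180] for k in(-1,0,1)]))
E
```

```text
[496.70174341 108.02058436 241.62823481] [-3.14015475e+00 -9.92269863e-04  2.21481977e+00] [0.7401783  0.20130079 0.33229846]
0 [[310.02827394 248.66725077]]
-0.03 [[313.69566341 248.48125983]]
-0.06 [[317.3684407  248.40103502]]
-0.1 [[322.26646433 248.45877584]]
[[306.61890653 331.17019189]
 [318.2866658  367.09149392]
 [329.23655743 400.64174226]]
```

View pics/w3.png

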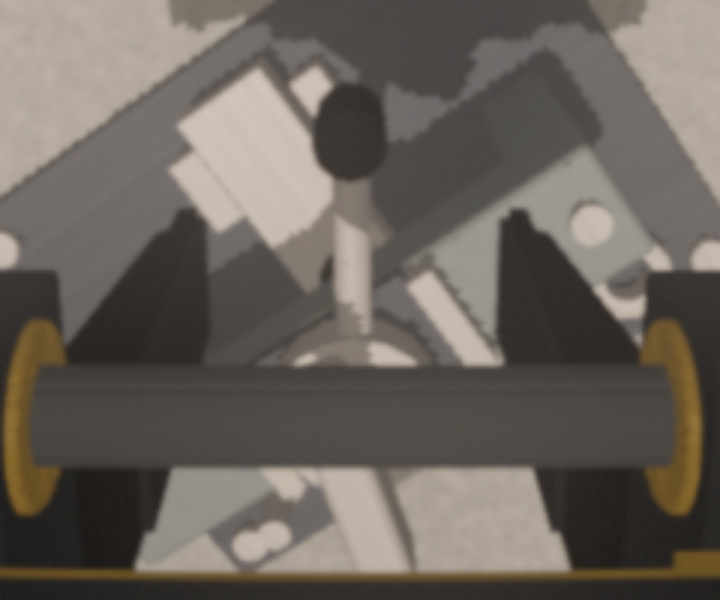

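The wrist view shows the knob at about (317,243), which puts the nut roughly 0.057 rad tighter than at the start. The head axis lies where I left it and the gripper is clear, so I'm handing in.

```bash
python3 -c "
from plant import ctrl
print(ctrl.finish_job())"
```

```text
the job is handed in; nothing more can be done
None
```

The job is handed in at about 40 s: I loosened the nut by about 0.98 rad, turned the screw 1.51 rad clockwise until the foot pressed on the bar with an estimated 21–23 N (from the turning torque), re-tightened the nut to about 0.06 rad past where it started, and left the gripper clear of everything.

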